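# Fish the round bar out of the tote and roll it true

### The job

Take the long, thick round bar from among the other pieces in the tool tote (its carrying handle hangs low over them, so come in at a slant), lay it wholly on the steel marking-out plate between the scribed line and the open edge, parallel to the stop strip, and let go of it. Then, to see that it runs true, roll it across the plate until it rests along the stop strip. The other pieces stay in the tote and the tools on the bench are left where they are.

Things in the scene. Friction and masses are not known exactly. Their poses are not given: they have to be found in the camera images.
- tote: fixed wooden tool tote, 166 (its x) by 352 mm (its y), walls 36 high, 6 thick, floor 6 mm thick. Over its middle, along y, a carrying handle: board 46 mm wide, underside 165 and top 185 mm above the bench, on a 44 mm wide upright at each end. Origin: centre of underside. It stands left or right of the plate. Five pieces lie in it roughly along its x, 56 mm apart, in any order
- round_bar: the bar wanted: plain bare-aluminium round bar, 22 mm diameter, 120 mm long, about 0.12 kg, the only piece both round and as long and thick as this. Origin: its middle, on its axis; its x runs along the axis
- square_bar: aluminium square bar 22 x 22 x 120 mm; stays in the tote. Origin: its middle, x along it
- thin_rod: aluminium round rod, 10 mm diameter, 120 mm long; stays in the tote. Origin: its middle, x along it
- short_bar: aluminium round bar, 22 mm diameter, only 60 mm long; stays in the tote. Origin: its middle, x along it
- graver: 118 mm engraving tool with pear-shaped wooden handle (26 mm) and thin steel blade along +x; stays in the tote. Origin: under its middle, on the tote floor
- plate: fixed steel marking-out plate, 190 (its x) by 240 (its y) by 20 mm. Along its -y edge a stop strip, 14 wide and 12 mm higher than the plate; inner face at plate y = -106 mm. A line is scribed along x at y = +30 mm; the open edge is at y = +120 mm. The bar lies along the plate x; against the strip its axis is at y = -95 mm. Origin: centre of underside
- plate_stop (a point): middle of the foot of the stop strip's inner face, on the plate's top surface (20 mm above the bench); axes as the plate
- plate_start (a point): point on the plate's top surface, 70 mm from its centre towards the open edge, 40 mm beyond the scribed line: a good place to lay the bar's middle; axes as the plate
- graver_b: 140 mm engraving tool with dark wooden handle, lying on the bench beyond the tote and plate; leave alone
- graver_c: 120 mm engraving tool with wooden handle, lying on the bench beyond the tote and plate; leave alone
- hammer: small hammer lying on the bench at the left, its origin under its middle; leave alone
Mind the look-alikes: they are no part of the job. Leave any green or yellow look-alike of the square_bar alone.

How it is judged:
On the way, in this order (a step that is already met when the one before it is completed fails the run):
1. the round bar lies on the plate between the scribed line and the open edge, within 0.2 rad of parallel to the strip, at rest and let go (z of round_bar in the frame of plate between 0.027 and 0.035 m and y of round_bar in the frame of plate between 0.03 and 0.118 m and x of round_bar in the frame of plate between -0.04 and 0.04 m and angle between the x axis of round_bar and the x axis of plate, either way round below 0.2 rad and contact force between round_bar and the fingers below 0.05 N and linear speed of round_bar below 0.03 m/s), for 0.2 s.
2. the bar rolls (turning faster than 0.5 rad/s, lying on the plate) across the middle of the plate towards the strip (z of round_bar in the frame of plate between 0.027 and 0.035 m and y of round_bar in the frame of plate between -0.075 and 0.015 m and angular speed of round_bar above 0.5 rad/s and angle between the x axis of round_bar and the x axis of plate, either way round below 0.35 rad), for 0.1 s.
At the end, for the whole second after the job is handed in: the round bar lies at rest on the plate along the stop strip (axis within 4 mm of touching it, within 0.08 rad of parallel, its middle within 40 mm of the plate's middle lengthwise), let go; the square bar, thin rod, short bar and graver lie in the tote (z of round_bar in the frame of plate between 0.027 and 0.035 m and y of round_bar in the frame of plate between -0.1 and -0.091 m and x of round_bar in the frame of plate between -0.04 and 0.04 m and angle between the x axis of round_bar and the x axis of plate, either way round below 0.08 rad and linear speed of round_bar below 0.01 m/s and contact force between round_bar and the fingers below 0.05 N and x of square_bar in the frame of tote between -0.085 and 0.085 m and y of square_bar in the frame of tote between -0.178 and 0.178 m and z of each of square_bar, thin_rod, short_bar, graver in the frame of tote below 0.06 m and x of thin_rod in the frame of tote between -0.085 and 0.085 m and y of thin_rod in the frame of tote between -0.178 and 0.178 m and x of short_bar in the frame of tote between -0.085 and 0.085 m and y of short_bar in the frame of tote between -0.178 and 0.178 m and x of graver in the frame of tote between -0.085 and 0.085 m and y of graver in the frame of tote between -0.178 and 0.178 m).
It fails at once if one of the tools on the bench (the two gravers beyond, the hammer) is moved more than 30 mm (distance of any of graver_b, graver_c, hammer from where it was at the start of the episode above 0.03 m).
It also fails if it takes over 64 s, if anything falls off the work surface, if the arm or the gripper's body presses on something with over 40 N, if the wrist force passes 120 N, or if a joint passes its speed limit or range.

### The arm

A 7-joint arm with a two-finger parallel gripper is mounted at the origin on the work surface. World frame = base frame: x ahead of the robot, y to its left, z up, the work surface at z = 0. Lengths are in m, angles in rad, forces in N, time in s.
With the tool pointing down it reaches from about 0.35 to 0.9 m from the base axis. Payload 8.1 kg.
Tool frame: the origin (TCP) lies midway between the tips of the shut fingers; the grasp point (between the pads) lies arm.grasp_offset behind it (arm.grasp_offset is the distance from the TCP to the grasp point, in m); z points along the fingers, y is the line along which they close (so a half turn about z gives the same grasp; the last joint's range is limited). The gripper opens to 92 mm and grips with 3 to 60 N. Pads are 19 mm wide; open, the fingers measure 130 mm over their backs; the gripper's body (75 mm by 190 mm) begins 47 mm behind the grasp point.
Start: joints at [1.193, 0.434, 0.025, 1.573, -0.012, 1.134, -0.075], TCP at [0.17, -0.602, 0.227] pointing down, gripper open.
Joint ranges: [-2.62, 2.62], [-0.44, 2.09], [-1.27, 1.32], [0.08, 2.57], [-1.32, 4.46], [0.12, 2], [-2.74, 2.74]. Speed limits (rad/s): [2.22, 2.22, 3.01, 3.01, 3.14, 3.14, 3.14].

### API

Orientations are given as a rotation vector (axis times angle).
In Python, from cell import observe, imaging, arm gives the robot as it stands.
- The arm moves only by the tool apply_moves, never from a script. Its argument "commands" is a list of rows, each a list of 5 numbers: the opening in per cent of the stroke, from 0 (shut) to 100 (fully open), then the shift along the world's x, y, z in units of 0.06 m (1.0 is 0.06 m), then the turn about the world's z in units of 0.5 rad (1.0 is 0.5 rad). A call has 1 to 12 rows; each row shifts and turns the commanded pose from where the row before left it; what a row does not reach is not made up. A row lasts 1/8 s, in which the tool goes at most 62.5 mm and 10.7 degrees, less where a joint would pass 70% of its speed; a pose out of reach is approached as far as the arm can. A call with a number of a shift or a turn outside -1 to 1 is refused whole. A call with a gripper value outside its range is refused whole. The fingers move at their own pace and stop on an object; "newtons" is the grip in N (left out, the last holds). Time passes only in rows, so rows that do not move let the fingers close. It gives the time, the measured TCP pose, the force, the opening and the grip force at its end, in the units of the state.
- observe(): the state, without advancing time (a new reading comes with each control period).
- imaging.get_image(name): name is "scene" or "top"; returns (picture, depth): 384x512x3 uint8, red, green, blue; 384x512 float32, m along the optical axis (not along the pixel's ray), 0 where there is no reading.
- imaging.camera_params(name): a dict with "camera_matrix" (3x3 intrinsics, pixels), "dist" ([k1, k2, p1, p2, k3] as OpenCV has them; the pictures are not rectified), "origin" and "rotation" of the camera in the world. Camera axes: x right, y up, looking along -z (the intrinsics and any distortion apply to the point x, -y, -z); pixel columns grow to the right and rows downward; lengths in m; the calibration is good to about 2 mm. A picture is of the moment at which its call begins. camera_params takes no time and is no camera call.
- arm.sign_off(): hands the job in; it is judged then, once.
The state is a dict: "clock": time; "joints": joint angles; "dq": joint speeds; "joint_efforts": joint torques, N m; "position": TCP position; "ee_rot": TCP orientation; "force": force on the tool from outside, world axes, zero at the start; "ft_torque": the same for the moment, N m; "width": opening from 0.0 (shut) to 1.0 (fully open); "gripper_force": force on a finger pad.
Only numpy, scipy, OpenCV 4.12 (cv2) and the standard library are available. Lean on these libraries where they do the work, as an engineer would, in place of code of your own. Each camera call takes 0.05 s, during which the arm holds its last target. There are 200 camera calls.

## Working session

There is one attempt and no reset: what is moved stays moved. The work goes in short steps, Python scripts to look and compute and a tool call to move; the robot and the scene stay as the last step left them, time stands still between calls to the robot, and variables do not carry over. Pictures are saved under pics/ and viewed, at most 10 in all, crops included, and the job is handed in when it is done.

Besides the shell and the picture viewer there is one more tool, called by a JSON object that holds its "fn" and its "kwargs", one argument or row to a line. apply_moves: Moves the arm, as the interface text tells. Its arguments: {"type":"object","properties":{"commands":{"type":"array"},"newtons":{"type":"number"}},"required":["commands"]}

```bash
ls; mkdir -p pics
cat > h.py <<'E'
import numpy as np, cv2
from cell import observe, imaging, arm
def grab(n):
    im,d=imaging.get_image(n); return im,d,imaging.camera_params(n)
def world(px,d,p,z=None):
    """pixels (u,v) -> world via depth, or via plane z"""
    px=np.atleast_2d(np.float64(px)); K=np.array(p["camera_matrix"]); 
    n=cv2.undistortPoints(px[:,None],K,np.array(p["dist"]))[:,0]
    r=np.c_[n[:,0],-n[:,1],-np.ones(len(n))]@np.array(p["rotation"]).T
    o=np.array(p["origin"])
    if z is None: s=np.array([d[int(v),int(u)] for u,v in px])
    else: s=(z-o[2])/r[:,2]
    return o+r*s[:,None]
E
python3 - <<'E'
from h import *
for n in("scene","top"):
    im,d,p=grab(n); cv2.imwrite(f"pics/{n}0.png",im[:,:,::-1]); np.save(f"pics/{n}0.npy",d)
    print(n,p)
print(observe(), arm.grasp_offset)
E
```

```text
pics
scene {'camera_matrix': array([[348.07527507,   0.        , 257.1534254 ],
       [  0.        , 348.07527507, 194.93522597],
       [  0.        ,   0.        ,   1.        ]]), 'dist': array([-0.04149433,  0.        ,  0.        ,  0.        ,  0.        ]), 'origin': array([ 0.89251859, -0.55625285,  0.67317014]), 'rotation': array([0.81306271, 0.1845072 , 0.46176662])}
top {'camera_matrix': array([[408.09194156,   0.        , 248.70020941],
       [  0.        , 408.09194156, 184.28471774],
       [  0.        ,   0.        ,   1.        ]]), 'dist': array([-0.02210209,  0.        ,  0.        ,  0.        ,  0.        ]), 'origin': array([0.49801533, 0.05928353, 1.18714157]), 'rotation': array([ 0.06321983, -0.03678938, -1.56728324])}
{'clock': 0.1, 'joints': array([ 1.19340449,  0.4351578 ,  0.02497568,  1.57397846, -0.01158832,
        1.13401503, -0.07512381]), 'dq': array([-0.000291  , -0.00129831,  0.00172825, -0.00238208,  0.00188362,
       -0.00057207,  0.00019401]), 'joint_efforts': array([ 2.72617581e-03, -6.69120669e+01,  9.87878367e-01, -3.15144432e+01,
       -6.04901905e-02,  3.72728601e-02,  7.39928601e-05]), 'position': array([ 0.16941407, -0.60113302,  0.22603139]), 'ee_rot': array([-3.11064415e+00, -4.29957184e-01,  5.20611494e-04]), 'force': array([-0.89708802,  1.16974897,  0.75306043]), 'ft_torque': array([-0.03556301, -0.03393143,  0.01631265]), 'gripper_force': 0.0, 'width': 1.0018579439493729} 0.0188
```

View pics/scene0.png

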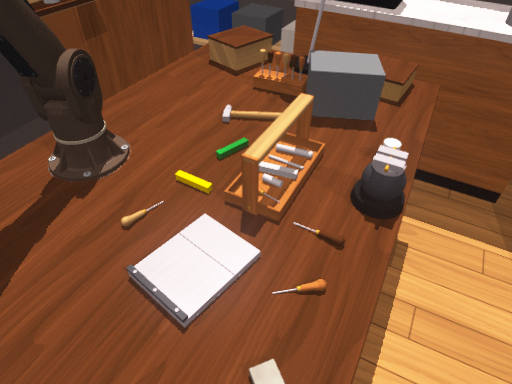

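View pics/top0.png

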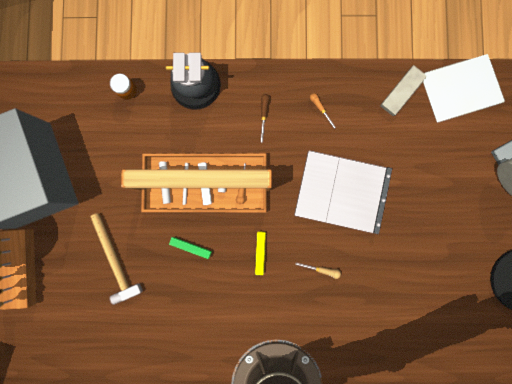

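Run:
```python
import cv2,numpy as np
a=cv2.imread("pics/scene0.png")[130:220,220:335]; b=cv2.imread("pics/top0.png")[145:220,115:280]
a=cv2.resize(a,None,fx=4,fy=4,interpolation=2); b=cv2.resize(b,None,fx=3,fy=3,interpolation=2)
b=cv2.copyMakeBorder(b,0,0,0,0,0); o=np.zeros((a.shape[0]+b.shape[0],max(a.shape[1],b.shape[1]),3),np.uint8)
o[:a.shape[0],:a.shape[1]]=a;o[a.shape[0]:,:b.shape[1]]=b
cv2.imwrite("pics/crop0.png",o);print(o.shape)
```

```text
(585, 495, 3)
```

View pics/crop0.png

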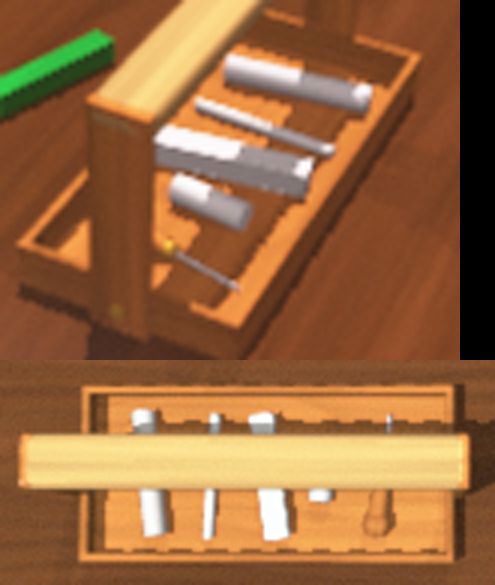

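```bash
cat > meas.py <<'E'
from h import *
from scipy.spatial.transform import Rotation as R
def cloud(n,im,d,p,sub=None):
    h,w=d.shape; u,v=np.meshgrid(np.arange(w),np.arange(h)); px=np.c_[u.ravel(),v.ravel()].astype(float)
    K=np.array(p["camera_matrix"]); q=cv2.undistortPoints(px[:,None],K,np.array(p["dist"]))[:,0]
    M=R.from_rotvec(p["rotation"]).as_matrix()
    r=np.c_[q[:,0],-q[:,1],-np.ones(len(q))]@M.T
    return (np.array(p["origin"])+r*d.ravel()[:,None]).reshape(h,w,3)
E
sed -i 's/np.array(p\["rotation"\]).T/Rot.from_rotvec(p["rotation"]).as_matrix().T/; 1a from scipy.spatial.transform import Rotation as Rot' h.py
python3 - <<'E'
from meas import *
for n in("top","scene"):
    im=cv2.imread(f"pics/{n}0.png");d=np.load(f"pics/{n}0.npy");P=cloud(n,im,d,imaging.camera_params(n))
    X,Y,Z=P[...,0],P[...,1],P[...,2]
    def rect(name,m):
        pts=P[m][:,:2].astype(np.float32); c,s,a=cv2.minAreaRect(pts); b=cv2.boxPoints((c,s,a))
        e=max((b[1]-b[0],b[2]-b[1]),key=np.linalg.norm)
        print(n,name,m.sum(),np.round(c,4),np.round(s,4),"yaw long",round(float(np.degrees(np.arctan2(e[1],e[0]))),2),"z",round(float(np.median(P[m][:,2])),4))
    reg=(X>.3)&(X<.75)
    big=lambda m:(lambda k:k[1]==1+np.argmax(k[2][1:,4]))(cv2.connectedComponentsWithStats(m.astype(np.uint8)))
    rect("handle",big(reg&(Z>.175)&(Z<.195)&(Y>-.1)&(Y<.5)))
    rect("rim",reg&(abs(Z-.036)<.006)&(Y>-.02)&(Y<.45)&(d>0))
    pl=big(reg&(abs(Z-.02)<.006)&(Y>-.45)&(Y<-.02)&(d>0)); rect("plate",pl)
    st=big(reg&(abs(Z-.032)<.005)&(Y>-.45)&(Y<-.1)&(d>0)); rect("strip",st)
E
```

```text
top handle 2694 [0.5754 0.2092] [0.0445 0.371 ] yaw long -89.97 z 0.1844
top rim 715 [0.5767 0.209 ] [0.1631 0.3527] yaw long -89.93 z 0.0354
top plate 5276 [ 0.5528 -0.1849] [0.2328 0.1907] yaw long 77.53 z 0.0197
top strip 346 [ 0.5273 -0.2994] [0.0157 0.1882] yaw long -12.29 z 0.0315
scene handle 1375 [0.5777 0.2075] [0.047  0.3751] yaw long -89.84 z 0.1841
scene rim 610 [0.5767 0.2053] [0.3681 0.1679] yaw long 89.63 z 0.0355
scene plate 6787 [ 0.5505 -0.1883] [0.2429 0.1933] yaw long 77.5 z 0.0199
scene strip 565 [ 0.5277 -0.2998] [0.0154 0.1882] yaw long -12.8 z 0.0311
```

Run:
```python
from meas import *
A=[]
for n in("top","scene"):
    im=cv2.imread(f"pics/{n}0.png");d=np.load(f"pics/{n}0.npy");P=cloud(n,im,d,imaging.camera_params(n))
    X,Y,Z=P[...,0],P[...,1],P[...,2]
    m=(Z>.012)&(Z<.033)&(X>.505)&(X<.65)&(Y>.27)&(Y<.365)
    k,l,s,c=cv2.connectedComponentsWithStats(m.astype(np.uint8))
    for i in range(1,k):
        if s[i,4]<15: continue
        q=P[l==i]; print(n,s[i,4],c[i].round(),"x",q[:,0].min().round(4),q[:,0].max().round(4),"y",q[:,1].min().round(4),q[:,1].max().round(4),"zmax",q[:,2].max().round(4))
        for x0 in np.arange(.5,.66,.01):
            t=q[abs(q[:,0]-x0)<.005]
            if len(t)>3: print("  ",round(x0,3),len(t),t[:,1].min().round(4),t[:,1].max().round(4),t[:,2].max().round(4))
```

```text
top 60 [162. 166.] x 0.6154 0.6365 y 0.3173 0.338 zmax 0.0312
   0.62 32 0.3173 0.338 0.0304
   0.63 21 0.3208 0.3376 0.03
   0.64 7 0.3214 0.336 0.0312
top 117 [165. 195.] x 0.5179 0.5611 y 0.3067 0.3309 zmax 0.0316
   0.52 18 0.3077 0.324 0.0298
   0.53 24 0.3067 0.3285 0.0311
   0.54 31 0.3082 0.3281 0.0293
   0.55 22 0.3099 0.3277 0.0316
   0.56 22 0.3108 0.3309 0.0286
scene 229 [293. 150.] x 0.5195 0.6377 y 0.3057 0.3423 zmax 0.0312
   0.52 13 0.3065 0.3237 0.0287
   0.53 18 0.3068 0.3245 0.0296
   0.54 20 0.3057 0.3204 0.03
   0.55 21 0.308 0.3293 0.0294
   0.56 21 0.3104 0.3262 0.0304
   0.57 18 0.3101 0.3254 0.0289
   0.58 22 0.3117 0.3322 0.031
   0.59 20 0.3145 0.3316 0.029
   0.6 16 0.3149 0.3282 0.028
   0.61 18 0.3163 0.3307 0.0312
   0.62 17 0.3173 0.3323 0.026
   0.63 17 0.3203 0.3321 0.0269
   0.64 8 0.3202 0.3423 0.0267
```

Candidates in the tote, by scene pixel:
- thick long round bar (293,150)
- thin rod (286,162)
- square bar (278,170), with a visible edge between its faces
- short bar (272,181)
- graver (262,193)

The green (232,148) and yellow (193,182) blocks are decoys outside the tote. The crop and the depth (22 mm wide, 120 mm long, rounded end) point to (293,150) as the bar wanted, and it's at about (0.578, 0.323) in the world, yaw 6°.

The moves can't tilt the tool. I'll come in vertically beside the handle, grip the near end, drag the bar out from under it, and regrip.

{"fn": "apply_moves", "kwargs": {
  "commands": [
    [50, 0.52, 0.62, 0, -0.07],
    [50, 0.52, 0.62, 0, -0.07],
    [50, 0.52, 0.62, 0, -0.07],
    [50, 0.52, 0.62, 0, -0.07],
    [50, 0.52, 0.62, 0, -0.07],
    [50, 0.52, 0.62, 0, -0.07],
    [50, 0.52, 0.62, 0, -0.07],
    [50, 0.52, 0.62, 0, -0.06],
    [50, 0, 0, 0, 0]
  ],
  "newtons": 30
}}

```text
clock: 1.23
position: [0.4218, -0.3001, 0.2265]
ee_rot: [-3.14, -0.01, -0.001]
force: [-0.4, -0.2, -0.1]
width: 0.498
gripper_force: 0.0
```

{"fn": "apply_moves", "kwargs": {
  "commands": [
    [50, 0, 0.9, 0, 0],
    [50, 0, 0.9, 0, 0],
    [50, 0, 0.9, 0, 0],
    [50, 0, 0.9, 0, 0],
    [50, 0, 0.9, 0, 0],
    [50, 0, 0.9, 0, 0],
    [50, 0, 0.9, 0, 0],
    [50, 0, 0.9, 0, 0],
    [50, 0, 0.9, 0, 0],
    [50, 0, 0.9, 0, 0],
    [50, 0, 0.9, 0, 0],
    [50, 0, 0, 0, 0]
  ]
}}

```text
clock: 2.72
position: [0.4183, 0.2938, 0.2265]
ee_rot: [-3.14, -0.008, 0.001]
force: [-1.2, 0.1, -0.0]
width: 0.5
gripper_force: 0.0
```

{"fn": "apply_moves", "kwargs": {
  "commands": [
    [45, 0.8, 0.2, 0, 0],
    [45, 0.77, 0.2, 0, 0],
    [45, 0, 0, 0, 0],
    [45, 0, 0, -0.8, 0],
    [45, 0, 0, -0.8, 0],
    [45, 0, 0, 0, 0]
  ]
}}

```text
clock: 3.48
position: [0.5112, 0.3108, 0.1276]
ee_rot: [3.137, -0.001, -0.01]
force: [0.4, -0.5, 0.9]
width: 0.448
gripper_force: 0.0
```

Run:
```python
from h import *
a,_,_=grab("scene"); b,_,_=grab("top"); print(observe()["position"],observe()["force"])
a=cv2.resize(a[60:220,200:340],None,fx=3,fy=3,interpolation=2); b=cv2.resize(b[110:240,110:220],None,fx=3,fy=3,interpolation=2)
o=np.zeros((480,760,3),np.uint8); o[:480,:420]=a; o[:390,425:755]=b
cv2.imwrite("pics/c1.png",o[:,:,::-1])
```

```text
[0.51364021 0.31355906 0.13195064] [ 0.3992752  -0.11307626  0.90928203]
```

View pics/c1.png

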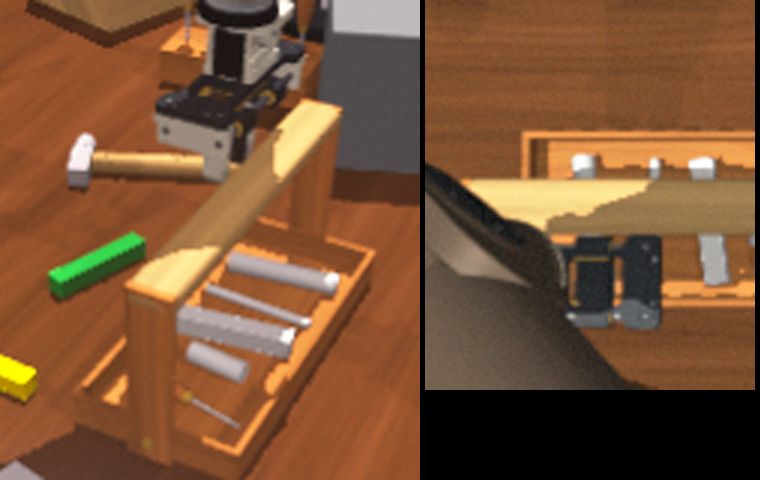

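The gripper is in front of the handle at crop (230,140), and the first bar clearly has a round end at crop (330,283). Before going down I'll check the depth for parts of the wrist that overhang the handle.

Run:
```python
from meas import *
o=observe(); t=o["position"]; print(t,o["force"])
for n in("scene","top"):
    im,d,p=grab(n); P=cloud(n,im,d,p).reshape(-1,3)-t
    P=P[(abs(P[:,0])<.3)&(abs(P[:,1])<.22)]
    for z in np.arange(-.0,.5,.02):
        q=P[(P[:,2]>=z)&(P[:,2]<z+.02)&(P[:,1]<.12)&(P[:,1]>-.12)]
        if len(q)>3:
            g=np.percentile(q,[1,99],axis=0).round(3); print(n,round(z,2),len(q),"x",g[:,0],"y",g[:,1])
```

```text
[0.51364021 0.31355906 0.13195064] [ 0.3992752  -0.11307626  0.90928203]
scene -0.0 100 x [-0.009  0.083] y [-0.039  0.075]
scene 0.02 99 x [-0.008  0.086] y [-0.109  0.077]
scene 0.04 593 x [0.043 0.087] y [-0.118  0.077]
scene 0.06 206 x [-0.033  0.037] y [-0.09   0.082]
scene 0.08 342 x [-0.031  0.038] y [-0.096  0.082]
scene 0.1 493 x [-0.034  0.038] y [-0.097  0.09 ]
scene 0.12 167 x [-0.021  0.027] y [-0.019  0.044]
scene 0.14 120 x [-0.031  0.035] y [-0.019  0.037]
scene 0.16 213 x [-0.034  0.036] y [-0.039  0.045]
scene 0.18 144 x [-0.034  0.04 ] y [-0.042  0.008]
scene 0.2 241 x [-0.033  0.041] y [-0.044  0.009]
scene 0.22 242 x [-0.034  0.04 ] y [-0.043  0.007]
scene 0.24 246 x [-0.029  0.04 ] y [-0.043  0.007]
scene 0.26 266 x [-0.031  0.04 ] y [-0.043  0.004]
scene 0.28 271 x [-0.033  0.04 ] y [-0.043  0.005]
scene 0.3 278 x [-0.035  0.042] y [-0.045  0.006]
scene 0.32 178 x [-0.031  0.05 ] y [-0.054 -0.007]
top 0.04 1234 x [0.041 0.084] y [-0.119  0.07 ]
top 0.06 31 x [-0.034  0.058] y [-0.091 -0.011]
top 0.08 355 x [-0.035  0.037] y [-0.059 -0.014]
top 0.1 540 x [-0.034  0.036] y [-0.095 -0.02 ]
top 0.16 6 x [-0.003  0.012] y [-0.038 -0.035]
top 0.18 13 x [-0.005  0.039] y [-0.042 -0.018]
top 0.2 72 x [-0.002  0.042] y [-0.043 -0.005]
top 0.22 41 x [0.003 0.038] y [-0.041 -0.013]
top 0.24 30 x [0.011 0.038] y [-0.04  -0.016]
top 0.26 9 x [0.016 0.033] y [-0.038 -0.024]
top 0.34 43 x [0.003 0.055] y [-0.07  -0.016]
top 0.36 119 x [-0.01   0.066] y [-0.086  0.006]
top 0.38 294 x [-0.017  0.064] y [-0.092  0.06 ]
top 0.4 1210 x [-0.023  0.055] y [-0.09   0.053]
top 0.42 1015 x [-0.073  0.04 ] y [-0.099  0.035]
top 0.44 1317 x [-0.071  0.016] y [-0.113  0.007]
top 0.46 974 x [-0.092 -0.019] y [-0.117 -0.03 ]
top 0.48 948 x [-0.11  -0.037] y [-0.119 -0.053]
```

{"fn": "apply_moves", "kwargs": {
  "commands": [
    [45, 0, 0.07, -0.4, 0],
    [45, 0, 0, -0.4, 0],
    [45, 0, 0, -0.4, 0],
    [45, 0, 0, -0.4, 0],
    [45, 0, 0, -0.3, 0],
    [45, 0, 0, 0, 0],
    [45, 0, 0, 0, 0]
  ]
}}

```text
clock: 4.55
position: [0.514, 0.3188, 0.0179]
ee_rot: [-3.141, 0.0, -0.002]
force: [0.2, 0.5, 0.5]
width: 0.449
gripper_force: 0.0
```

Clear so far. I'll go a little lower and further in, then close.

{"fn": "apply_moves", "kwargs": {
  "commands": [
    [45, 0.04, -0.02, -0.12, 0],
    [45, 0, 0, 0, 0],
    [15, 0, 0, 0, 0],
    [10, 0, 0, 0, 0],
    [10, 0, 0, 0, 0],
    [10, 0, 0, 0, 0]
  ],
  "newtons": 30
}}

```text
clock: 5.3
position: [0.5157, 0.3169, 0.0095]
ee_rot: [3.141, -0.0, -0.0]
force: [-3.2, -1.0, 0.3]
width: 0.222
gripper_force: 29.8
```

{"fn": "apply_moves", "kwargs": {
  "commands": [
    [10, -0.04, 0, 0, 0],
    [10, -0.04, 0, 0, 0],
    [10, 0, 0, 0, 0],
    [45, 0, 0, 0, 0],
    [45, 0, 0, 0, 0],
    [45, 0.04, 0, 0, 0],
    [45, 0.05, 0, 0, 0],
    [45, 0, 0, 0, 0],
    [10, 0, 0, 0, 0],
    [10, 0, 0, 0, 0],
    [10, 0, 0, 0, 0]
  ],
  "newtons": 30
}}

```text
clock: 6.68
position: [0.5155, 0.3171, 0.0093]
ee_rot: [3.141, 0.001, -0.002]
force: [-5.4, -0.4, 1.6]
width: 0.229
gripper_force: 29.6
```

```bash
cat > bar.py <<'E'
from meas import *
im,d,p=grab("scene"); P=cloud("scene",im,d,p).reshape(-1,3)
q=P[(P[:,2]>.015)&(P[:,2]<.034)&(P[:,0]>.56)&(P[:,0]<.65)&(P[:,1]>.285)&(P[:,1]<.36)]
print("far end x",np.percentile(q[:,0],98).round(4),"yaw",np.degrees(np.polyfit(q[:,0],q[:,1],1)[0]).round(1),"y mean",q.mean(0).round(4))
print(observe()["position"])
E
python3 bar.py
```

```text
far end x 0.6335 yaw 5.9 y mean [0.5964 0.3204 0.024 ]
[0.51546996 0.31705744 0.00933746]
```

{"fn": "apply_moves", "kwargs": {
  "commands": [
    [10, -0.05, 0, 0, 0],
    [10, -0.05, 0, 0, 0],
    [10, 0, 0, 0, 0],
    [45, 0, 0, 0, 0],
    [45, 0, 0, 0, 0],
    [45, 0.05, 0, 0, 0],
    [45, 0.06, 0, 0, 0],
    [45, 0, 0, 0, 0],
    [10, 0, 0, 0, 0],
    [10, 0, 0, 0, 0],
    [10, 0, 0, 0, 0]
  ],
  "newtons": 40
}}

```text
clock: 8.1
position: [0.5153, 0.317, 0.0092]
ee_rot: [3.141, 0.001, -0.004]
force: [-7.6, -0.2, 1.7]
width: 0.231
gripper_force: 39.2
```

```bash
python3 bar.py
```

```text
far end x 0.6281 yaw 4.6 y mean [0.5947 0.3188 0.0239]
[0.51528695 0.31703655 0.00919993]
```

{"fn": "apply_moves", "kwargs": {
  "commands": [
    [10, -0.06, 0, 0, 0],
    [10, -0.06, 0, 0, 0],
    [10, 0, 0, 0, 0],
    [10, 0, 0, 0.2, 0],
    [10, 0, 0, 0.2, 0],
    [10, 0, 0, 0, 0]
  ],
  "newtons": 50
}}

```text
clock: 8.9
position: [0.51, 0.3177, 0.035]
ee_rot: [-3.14, 0.0, -0.002]
force: [-0.5, 0.1, -1.5]
width: 0.233
gripper_force: 49.3
```

Run:
```python
from h import *
a,_,_=grab("scene"); print(observe()["position"],observe()["force"],observe()["width"])
cv2.imwrite("pics/c2.png",cv2.resize(a[80:220,200:340],None,fx=4,fy=4,interpolation=2)[:,:,::-1])
```

```text
[0.50981819 0.31743726 0.03437563] [ 0.84734295  0.55304231 -0.19038888] 0.23083738677069104
```

View pics/c2.png

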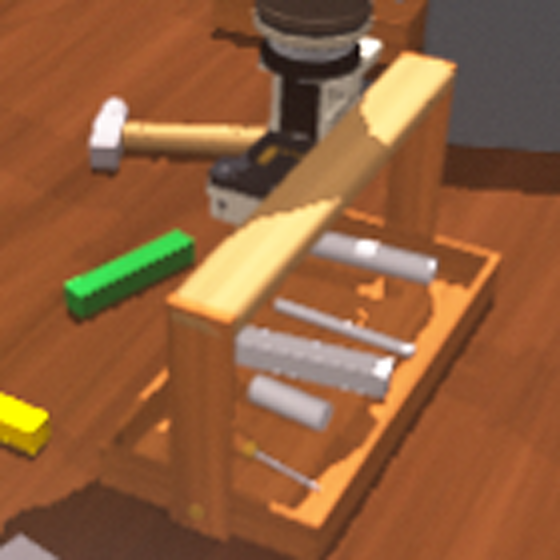

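The bar is lifted, roughly level, with its far end at crop (425,268); the other pieces haven't moved. I'll raise it over the wall and draw it out.

{"fn": "apply_moves", "kwargs": {
  "commands": [
    [10, 0, 0, 0.25, 0],
    [10, 0, 0, 0.25, 0],
    [10, 0, 0, 0.25, 0],
    [10, 0, 0, 0, 0]
  ]
}}

```text
clock: 9.45
position: [0.5105, 0.3177, 0.0803]
ee_rot: [-3.14, 0.0, -0.004]
force: [0.7, 0.8, -1.4]
width: 0.23
gripper_force: 49.1
```

Run:
```python
from meas import *
im,d,p=grab("scene"); P=cloud("scene",im,d,p).reshape(-1,3)
q=P[(P[:,2]>.045)&(P[:,2]<.13)&(P[:,0]>.57)&(P[:,0]<.65)&(P[:,1]>.285)&(P[:,1]<.36)]
for x in np.arange(.57,.65,.01):
    t=q[abs(q[:,0]-x)<.005]
    if len(t)>3: print(x.round(3),len(t),t[:,1].mean().round(4),np.percentile(t[:,2],[5,95]).round(4))
print(observe()["position"],observe()["force"])
```

```text
0.57 10 0.3173 [0.0815 0.0969]
0.58 24 0.3171 [0.0815 0.096 ]
0.59 25 0.3184 [0.0804 0.0959]
0.6 23 0.3193 [0.0813 0.0971]
0.61 23 0.3191 [0.0802 0.0964]
0.62 29 0.3225 [0.0771 0.0967]
[0.51012006 0.31722433 0.07933822] [ 0.26152478 -0.54523521 -0.86578608]
```

{"fn": "apply_moves", "kwargs": {
  "commands": [
    [10, -0.4, 0, 0, 0],
    [10, -0.6, 0, 0, 0],
    [10, -0.6, 0, 0, 0],
    [10, 0, -0.5, 0, 0],
    [10, 0, -0.9, 0, 0],
    [10, 0, -0.9, 0, 0],
    [10, 0, -0.9, 0, 0],
    [10, 0, -0.9, 0, 0],
    [10, 0, -0.9, 0, 0],
    [10, 0, -0.9, 0, 0],
    [10, 0, -0.7, 0, 0],
    [10, 0, 0, 0, 0]
  ]
}}

```text
clock: 11.0
position: [0.4129, -0.0824, 0.0781]
ee_rot: [3.141, -0.01, -0.002]
force: [0.3, 0.3, -1.6]
width: 0.228
gripper_force: 49.0
```

{"fn": "apply_moves", "kwargs": {
  "commands": [
    [10, 0.4, -0.2, 0, -0.1],
    [10, 0.4, -0.2, 0, -0.1],
    [10, 0.4, -0.1, 0, -0.1],
    [10, 0.4, 0, 0, -0.1],
    [10, 0, 0, 0, -0.08],
    [10, 0, 0, 0, 0],
    [10, 0, 0, 0, 0]
  ]
}}

```text
clock: 11.88
position: [0.5088, -0.1085, 0.0784]
ee_rot: [3.119, -0.374, -0.002]
force: [-0.0, 0.1, -0.8]
width: 0.227
gripper_force: 49.1
```

```bash
cat > bar2.py <<'E'
from meas import *
import sys
zl,zh=float(sys.argv[1]),float(sys.argv[2])
C=np.array([.5517,-.1878]);px=np.array([.9763,-.2164]);py=np.array([.2164,.9763])
o=observe();t=o["position"];print("tcp",t.round(4),"plate",((t[:2]-C)@px).round(4),((t[:2]-C)@py).round(4),"rot",o["ee_rot"].round(3),"f",o["force"].round(1))
for n in("scene","top"):
    im,d,p=grab(n); P=cloud(n,im,d,p).reshape(-1,3)
    a=(P[:,:2]-C)@px;b=(P[:,:2]-C)@py
    m=(P[:,2]>zl)&(P[:,2]<zh)&(abs(a)<.1)&(b<.125)&(b>-.103)
    if len(sys.argv)>3: m&=a>float(sys.argv[3])
    a,b,z=a[m],b[m],P[m,2]
    if len(a)<10: print(n,len(a));continue
    print(n,len(a),"x",np.percentile(a,[1,99]).round(4),"y",np.percentile(b,[2,50,98]).round(4),"z98",np.percentile(z,98).round(4),"yaw",np.degrees(np.polyfit(a,b,1)[0]).round(1),"pitch",np.degrees(np.polyfit(a,z,1)[0]).round(1))
E
python3 bar2.py .04 .12 -.02
```

```text
tcp [ 0.5088 -0.1085  0.0784] plate -0.059 0.0681 rot [ 3.119e+00 -3.740e-01 -2.000e-03] f [-0.   0.1 -0.8]
scene 313 x [-0.0181  0.0544] y [0.0615 0.0694 0.0837] z98 0.0973 yaw 5.4 pitch -3.4
top 123 x [0.0006 0.0532] y [0.0648 0.077  0.0852] z98 0.0989 yaw -2.7 pitch 1.2
```

{"fn": "apply_moves", "kwargs": {
  "commands": [
    [10, 0, 0, -0.35, 0],
    [10, 0, 0, -0.3, 0],
    [10, 0, 0, -0.17, 0],
    [10, 0, 0, 0, 0],
    [10, 0, 0, -0.04, 0],
    [10, 0, 0, 0, 0]
  ]
}}

```text
clock: 12.72
position: [0.5101, -0.109, 0.0273]
ee_rot: [3.119, -0.377, 0.001]
force: [-0.8, -0.2, -1.5]
width: 0.227
gripper_force: 49.1
```

```bash
python3 bar2.py .026 .05 -.02
```

```text
tcp [ 0.5101 -0.109   0.0273] plate -0.0577 0.0679 rot [ 3.119e+00 -3.770e-01  1.000e-03] f [-0.8 -0.2 -1.5]
scene 294 x [-0.019   0.0554] y [0.0613 0.069  0.0832] z98 0.0465 yaw 4.9 pitch -3.0
top 122 x [0.0119 0.0623] y [0.0239 0.0753 0.0855] z98 0.0484 yaw -21.4 pitch -5.1
```

{"fn": "apply_moves", "kwargs": {
  "commands": [
    [10, 0, 0, -0.04, 0],
    [10, 0, 0, 0, 0],
    [10, 0, 0, -0.025, 0],
    [10, 0, 0, 0, 0]
  ]
}}

```text
clock: 13.32
position: [0.5098, -0.109, 0.0231]
ee_rot: [3.119, -0.376, 0.0]
force: [-1.1, 0.5, 1.3]
width: 0.227
gripper_force: 49.1
```

{"fn": "apply_moves", "kwargs": {
  "commands": [
    [26, 0, 0, 0, 0],
    [32, 0, 0, 0, 0],
    [45, 0, 0, 0, 0],
    [60, 0, 0, 0, 0],
    [60, 0, 0, 0, 0],
    [60, 0, 0, 0, 0]
  ],
  "newtons": 10
}}

```text
clock: 14.08
position: [0.5098, -0.109, 0.023]
ee_rot: [3.119, -0.377, 0.0]
force: [-0.1, 0.4, 0.1]
width: 0.596
gripper_force: 0.0
```

```bash
python3 bar2.py .026 .05 -.02
python3 - <<'E'
from h import *
a,_,_=grab("scene"); cv2.imwrite("pics/c3.png",cv2.resize(a[150:340,100:320],None,fx=3,fy=3,interpolation=2)[:,:,::-1])
E
```

```text
tcp [ 0.5098 -0.109   0.023 ] plate -0.058 0.0679 rot [ 3.119 -0.377  0.   ] f [-0.1  0.4  0.1]
scene 289 x [-0.0186  0.0557] y [0.0601 0.067  0.0803] z98 0.0433 yaw 3.4 pitch -2.1
top 118 x [0.0125 0.0549] y [0.0609 0.073  0.082 ] z98 0.0449 yaw -6.4 pitch -1.8
```

View pics/c3.png

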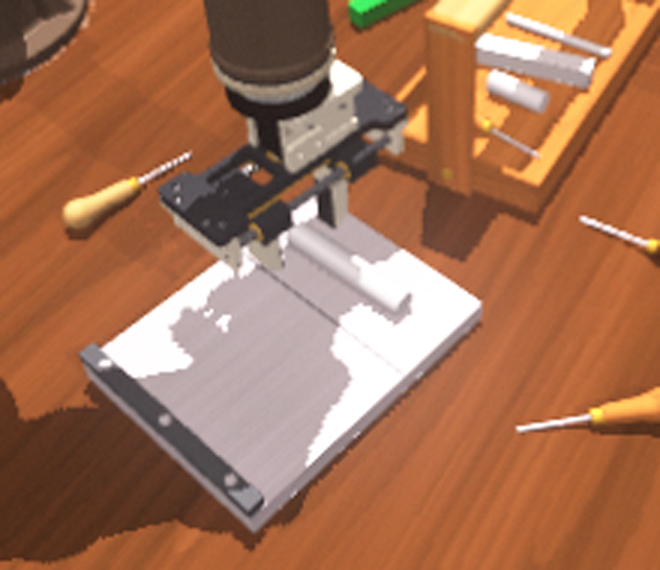

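The bar lies on the plate at crop (350,270), between the scribed line and the open edge, let go. Next I'll lift off, turn a quarter turn and go behind the bar so both fingers push it.

{"fn": "apply_moves", "kwargs": {
  "commands": [
    [60, 0, 0, 0.4, 0],
    [60, 0, 0, 0.6, 0],
    [60, 0, 0, 0.5, 0],
    [60, 0.1, 0.05, 0, 0.32],
    [60, 0.1, 0.05, 0, 0.32],
    [60, 0.1, 0.05, 0, 0.32],
    [60, 0.1, 0.05, 0, 0.32],
    [60, 0.1, 0.05, 0, 0.32],
    [60, 0.1, 0.05, 0, 0.32],
    [60, 0.1, 0.05, 0, 0.32],
    [60, 0.1, 0.05, 0, 0.32]
  ]
}}

```text
clock: 15.6
position: [0.5578, -0.0849, 0.113]
ee_rot: [-2.722, -1.568, 0.0]
force: [0.0, -0.4, 0.3]
width: 0.598
gripper_force: 0.0
```

{"fn": "apply_moves", "kwargs": {
  "commands": [
    [60, 0.1, 0.05, 0, 0.32],
    [60, 0.1, 0.05, 0, 0.31],
    [60, 0, 0, 0, 0],
    [60, 0, 0, 0, 0]
  ]
}}

```text
clock: 16.1
position: [0.5694, -0.0792, 0.1129]
ee_rot: [-2.451, -1.964, 0.001]
force: [-0.7, 0.3, -1.1]
width: 0.599
gripper_force: 0.0
```

```bash
python3 bar2.py .027 .05; python3 -c "
from h import *
print(observe()['joints'].round(2))"
```

```text
tcp [ 0.5694 -0.0792  0.1129] plate -0.0062 0.1099 rot [-2.451e+00 -1.964e+00  1.000e-03] f [-0.7  0.3 -1.1]
scene 430 x [-0.0631  0.0554] y [0.0586 0.066  0.0804] z98 0.0433 yaw 2.7 pitch -0.4
top 0
[ 0.55  0.58 -0.73  1.78  0.47  0.95 -0.59]
```

{"fn": "apply_moves", "kwargs": {
  "commands": [
    [60, 0, 0, -0.5, 0],
    [60, 0, 0, -0.5, 0],
    [60, 0, 0, -0.3, 0],
    [60, 0, 0, -0.16, 0],
    [60, 0, 0, 0, 0],
    [60, 0, 0, 0, 0]
  ]
}}

```text
clock: 16.95
position: [0.5704, -0.0789, 0.0263]
ee_rot: [2.447, 1.968, 0.002]
force: [0.3, -0.5, 0.1]
width: 0.602
gripper_force: 0.0
```

```bash
python3 bar2.py .027 .042
```

```text
tcp [ 0.5704 -0.0789  0.0263] plate -0.0053 0.1104 rot [2.447e+00 1.968e+00 2.000e-03] f [ 0.3 -0.5  0.1]
scene 419 x [-0.0626  0.0558] y [0.0585 0.0665 0.1134] z98 0.0419 yaw -0.7 pitch -0.2
top 2
```

Lowered behind the bar. Now I'll push it towards the strip.

{"fn": "apply_moves", "kwargs": {
  "commands": [
    [60, -0.022, -0.098, 0, 0],
    [60, -0.022, -0.098, 0, 0],
    [60, -0.022, -0.098, 0, 0],
    [60, -0.022, -0.098, 0, 0],
    [60, -0.022, -0.098, 0, 0],
    [60, -0.022, -0.098, 0, 0],
    [60, -0.022, -0.098, 0, 0],
    [60, -0.022, -0.098, 0, 0],
    [60, -0.022, -0.098, 0, 0],
    [60, -0.022, -0.098, 0, 0],
    [60, -0.022, -0.098, 0, 0],
    [60, -0.022, -0.098, 0, 0]
  ]
}}

```text
clock: 18.55
position: [0.5539, -0.15, 0.0255]
ee_rot: [2.448, 1.969, 0.0]
force: [-0.1, -0.4, -0.1]
width: 0.601
gripper_force: 0.1
```

```bash
python3 bar2.py .027 .043
```

```text
tcp [ 0.5539 -0.15    0.0255] plate -0.0061 0.0374 rot [2.448 1.969 0.   ] f [-0.1 -0.4 -0.1]
scene 492 x [-0.0607  0.057 ] y [0.0034 0.0118 0.0352] z98 0.0426 yaw -0.0 pitch -0.3
top 0
```

{"fn": "apply_moves", "kwargs": {
  "commands": [
    [60, -0.022, -0.098, 0, 0],
    [60, -0.022, -0.098, 0, 0],
    [60, -0.022, -0.098, 0, 0],
    [60, -0.022, -0.098, 0, 0],
    [60, -0.022, -0.098, 0, 0],
    [60, -0.022, -0.098, 0, 0],
    [60, -0.022, -0.098, 0, 0],
    [60, -0.022, -0.098, 0, 0],
    [60, -0.022, -0.098, 0, 0],
    [60, -0.022, -0.098, 0, 0],
    [60, -0.022, -0.098, 0, 0],
    [60, -0.022, -0.098, 0, 0]
  ]
}}

```text
clock: 20.15
position: [0.538, -0.2205, 0.0254]
ee_rot: [2.448, 1.969, 0.0]
force: [-0.2, 0.7, 0.4]
width: 0.598
gripper_force: 0.1
```

```bash
python3 bar2.py .027 .043
```

```text
tcp [ 0.538  -0.2205  0.0254] plate -0.0063 -0.0349 rot [2.448 1.969 0.   ] f [-0.2  0.7  0.4]
scene 530 x [-0.0609  0.0583] y [-0.0688 -0.0603 -0.0415] z98 0.0426 yaw -0.5 pitch -0.4
top 1
```

{"fn": "apply_moves", "kwargs": {
  "commands": [
    [60, -0.022, -0.098, 0, 0],
    [60, -0.022, -0.098, 0, 0],
    [60, -0.022, -0.098, 0, 0],
    [60, -0.022, -0.098, 0, 0],
    [60, -0.022, -0.098, 0, 0],
    [60, -0.015, -0.065, 0, 0],
    [60, -0.015, -0.065, 0, 0],
    [60, 0, 0, 0, 0],
    [60, 0, 0, 0, 0]
  ]
}}

```text
clock: 21.38
position: [0.5297, -0.2571, 0.0255]
ee_rot: [-2.448, -1.969, -0.0]
force: [0.5, -0.1, -0.9]
width: 0.597
gripper_force: 0.0
```

```bash
python3 bar2.py .027 .043
```

```text
tcp [ 0.5297 -0.2571  0.0255] plate -0.0065 -0.0724 rot [-2.448 -1.969 -0.   ] f [ 0.5 -0.1 -0.9]
scene 363 x [-0.0615  0.0583] y [-0.1027 -0.0962 -0.0829] z98 0.0424 yaw -1.4 pitch -0.5
top 3
```

{"fn": "apply_moves", "kwargs": {
  "commands": [
    [60, -0.008, -0.035, 0, 0],
    [60, 0, 0, 0, 0],
    [60, -0.005, -0.025, 0, 0],
    [60, 0, 0, 0, 0],
    [60, 0, 0, 0, 0]
  ]
}}

```text
clock: 22.1
position: [0.5295, -0.2587, 0.0255]
ee_rot: [-2.445, -1.97, -0.003]
force: [0.8, 7.4, 0.5]
width: 0.6
gripper_force: 3.7
```

{"fn": "apply_moves", "kwargs": {
  "commands": [
    [60, 0.005, 0.02, 0, 0],
    [60, 0.005, 0.03, 0, 0],
    [60, 0.02, 0.08, 0, 0],
    [60, 0.07, 0.3, 0, 0],
    [60, 0.1, 0.5, 0, 0],
    [60, 0, 0, 0.5, 0],
    [60, 0, 0, 0.8, 0],
    [60, 0, 0, 0.5, 0],
    [60, 0, 0, 0, 0],
    [60, 0, 0, 0, 0]
  ]
}}

```text
clock: 23.35
position: [0.5405, -0.2045, 0.1328]
ee_rot: [-2.447, -1.969, 0.001]
force: [-0.5, -0.1, -0.7]
width: 0.601
gripper_force: 0.0
```

```bash
python3 bar2.py .027 .043
python3 - <<'E'
from h import *
a,_,_=grab("scene"); cv2.imwrite("pics/c4.png",cv2.resize(a[130:340,100:360],None,fx=2.8,fy=2.8,interpolation=2)[:,:,::-1])
E
```

```text
tcp [ 0.5405 -0.2045  0.1328] plate -0.0073 -0.0187 rot [-2.447e+00 -1.969e+00  1.000e-03] f [-0.5 -0.1 -0.7]
scene 392 x [-0.0617  0.0585] y [-0.1028 -0.0959 -0.0862] z98 0.0427 yaw 0.1 pitch -0.9
top 3
```

View pics/c4.png

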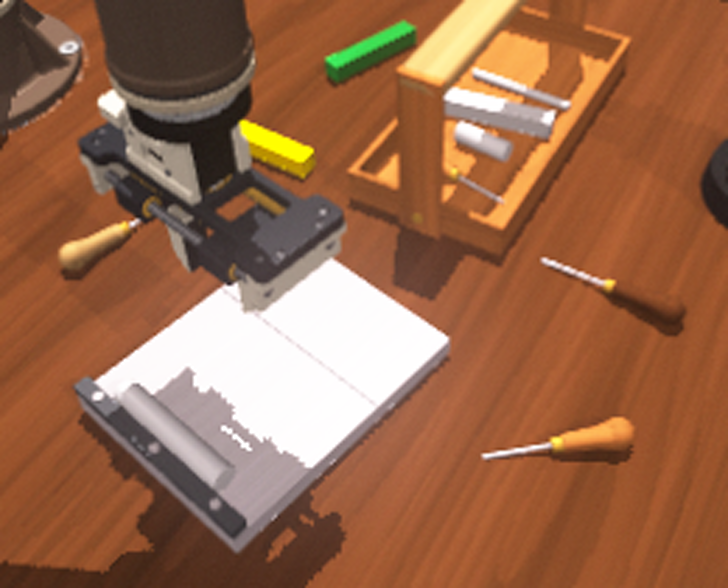

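The bar rests along the stop strip at crop (178,435). The other four pieces are still in the tote and the bench tools are where they were, so I'm handing in.

```bash
python3 -c "
from cell import arm
print(arm.sign_off())"
```

```text
the job is handed in; nothing more can be done
None
```

I laid the round bar on the plate, let it go, rolled it to rest against the stop strip and handed the job in (about 23.5 s used); the last picture shows the other four pieces still in the tote and the bench tools in place, but sign-off returned no verdict.

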